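Close the tea infuser: seat the cover and snug its four knobs crosswise

ROBOT

A 6-joint arm with a two-finger parallel gripper is mounted at the origin on the work surface. World frame = base frame: x ahead of the robot, y to its left, z up, the work surface at z = 0. Lengths are in m, angles in degrees, forces in N, time in s.
With the tool pointing down it reaches from about 0.375 to 0.9 m from the base axis. Payload 3.1 kg.
Tool frame: the origin (TCP) lies at the very end of the fingers, on their centre line; the grasp point (between the pads) lies 19 mm behind it; z points along the fingers, y is the line along which they close (so a half turn about z gives the same grasp; the last joint's range is limited). The gripper opens to 87 mm and grips with 3 to 60 N. Pads are 19 mm wide; open, the fingers measure 117 mm over their backs; the gripper's body (75 mm by 190 mm) begins 51 mm behind the grasp point.
Start: joints at [-78.409, 30.224, 82.088, -0, 67.689, -10.227], TCP at [0.232, -0.58, 0.223] pointing down, gripper open.
Joint ranges: [-176.69, 176.69], [-43.24, 126.21], [12.49, 139.97], [-82, 262], [0, 151.66], [-163.58, 163.58]. Speed limits (degrees/s): [159.86, 159.86, 180, 180, 180, 180].

INTERFACE

Orientations are given as a 3x3 rotation matrix whose columns are the frame's x, y, z axes.
In Python, from rig import bot, imaging gives the robot as it stands.
- The arm moves only by the tool drive_tool, never from a script. Its argument "deltas" is text: rows parted by semicolons, each of 5 numbers parted by spaces: the finger opening in mm, from 0 to 87, then the shift along the world's x, y, z in mm, then the turn about the world's z in rad. In form: jaw dx dy dz twist; .... A call has 1 to 12 rows; each row is the pose to reach, as a shift and turn from the pose commanded when the call began; what a row does not reach only later rows make up. A row lasts 1/10 s, in which the tool goes at most 50 mm and 8.59 degrees, less where a joint would pass 70% of its speed; a pose out of reach is approached as far as the arm can. A call with a gripper value outside its range is refused whole. The fingers move at their own pace and stop on an object; the grip force is fixed at half the most. Time passes only in rows, so rows that repeat a pose let the fingers close. It gives the time, the measured TCP pose, the force, the opening and the grip force at its end, in the units of the state.
- bot.read_state(): the state, without advancing time (a new reading comes with each control period).
- imaging.capture(name): name is "side" or "top" or "wrist"; returns the picture (400x640x3 uint8, red, green, blue); there is no depth.
- imaging.camera_model(name): a dict with "fx", "fy", "cx", "cy" (pixels), "T" (4x4, takes a point from camera to world coordinates). Camera axes: x right, y down, z forward; pixel columns grow to the right and rows downward; lengths in m; the calibration is good to about 2 mm. A picture is of the moment at which its call begins: read the wrist's pose just before it. camera_model takes no time and is no camera call; for the wrist camera it gives the pose at the moment of the call.
- bot.hand_in(): hands the job in; it is judged then, once.
The state is a dict: "time_s": time; "joint_positions": joint angles; "qvel": joint speeds; "tau": joint torques, N m; "position": TCP position; "tcp_rot": TCP orientation; "force": force on the tool from outside, world axes, zero at the start; "moment": the same for the moment, N m; "opening": opening from 0.0 (shut) to 1.0 (fully open); "grasp_force": force on a finger pad.
Only numpy, scipy, OpenCV 4.12 (cv2) and the standard library are available. Lean on these libraries where they do the work, as an engineer would, in place of code of your own. Each camera call takes 0.05 s, during which the arm holds its last target. There are 200 camera calls.

TASK

Take the round cover out of its drying rack, lay it flat on the table with its black grip up and let go, then pick it up again, set it down squarely on the mouth of the steel infuser and let go. Then clamp it down evenly with the four blue knobs, which tighten clockwise, in crosswise order and by steps: turn one pair of opposite knobs about half way, then the other pair fully to the stop, and last come back to the first pair and turn them to the stop too, so that the cover ends up level and tight all round. Leave the jar, the cup and the carton where they are.

Things in the scene. Friction and masses are not known exactly. Their poses are not given: they have to be found in the camera images.
- cover_mid (a point): Round aluminium cover, 0.35 kg: flange 152 mm across, 8 mm thick; this point is on its axis, mid-thickness; +z points to the grip side. The outer 32 mm of the flange is bare on both faces. At the start it stands on edge in the rack, axis level within 6 degrees, +z facing ahead and to the right as the robot sees it, top of the rim 76 mm above this point. Lying grip up on the table, this point is 14 mm up.
- cover_grip (a point): Centre of the cover's black round grip: 30 mm across, 26 mm long, on the cover's axis, 31 mm from cover_mid along +z (14 to 40 mm from the flange's face, on an 18 mm neck). On the other face is a white spigot, 88 mm across and 10 mm deep with a 3 mm chamfer, which drops into the infuser's mouth.
- rack: Light wooden drying rack, fixed to the table: base 70 x 130 x 10 mm and two low walls, 130 mm long and up to 32 mm above the table, with a slot 9.5 mm wide between them along its own y axis. Origin at the centre of its underside; its +x is the way that the cover's grip side faces. The table between the rack and the infuser is clear, with room to lay the cover down.
- infuser_mouth (a point): Centre of the mouth (96 mm across), at rim height, of a fixed steel drum 160 mm across, 110 mm high. z up; knob 1 stands on the +x side, 2 on +y, 3 on -x, 4 on -y, axes 92 mm from here, their hubs 8 mm clear of the seated flange. A rubber seal in 4 springy parts (1500 N/m each) stands 6 mm above the rim: cover_mid rests 9.5 mm above this point, clamped about 7 mm.
- knob1_grip (a point): Centre of the blue bar grip of knob 1 (opposite knob 3), about 154 mm above the table: 40 mm long along its own y, 12 mm thick along its x, 18 mm high. Lower, 28 mm under this point, a steel half-moon dog of 30 mm radius turns with it: outward when loose, over the cover's flange when tightened. The knob sinks 4.4 mm per radian.
- knob2_grip (a point): Centre of the blue bar grip of knob 2 (opposite knob 4), about 154 mm above the table: 40 mm long along its own y, 12 mm thick along its x, 18 mm high. Lower, 28 mm under this point, a steel half-moon dog of 30 mm radius turns with it: outward when loose, over the cover's flange when tightened. The knob sinks 4.4 mm per radian.
- knob3_grip (a point): Centre of the blue bar grip of knob 3 (opposite knob 1), about 154 mm above the table: 40 mm long along its own y, 12 mm thick along its x, 18 mm high. Lower, 28 mm under this point, a steel half-moon dog of 30 mm radius turns with it: outward when loose, over the cover's flange when tightened. The knob sinks 4.4 mm per radian.
- knob4_grip (a point): Centre of the blue bar grip of knob 4 (opposite knob 2), about 154 mm above the table: 40 mm long along its own y, 12 mm thick along its x, 18 mm high. Lower, 28 mm under this point, a steel half-moon dog of 30 mm radius turns with it: outward when loose, over the cover's flange when tightened. The knob sinks 4.4 mm per radian.
- knob1 (a joint): Turn of knob 1 in rad: grows clockwise seen from above. 0 to 0.1 at the start (loose, bar across the radius), about 0.6 is half way, the stop is at 1.2. Friction about 0.05 N m; it stays where it is left. The dog meets the flange at about 0.55.
- knob2 (a joint): Turn of knob 2 in rad: grows clockwise seen from above. 0 to 0.1 at the start (loose, bar across the radius), about 0.6 is half way, the stop is at 1.2. Friction about 0.05 N m; it stays where it is left. The dog meets the flange at about 0.55.
- knob3 (a joint): Turn of knob 3 in rad: grows clockwise seen from above. 0 to 0.1 at the start (loose, bar across the radius), about 0.6 is half way, the stop is at 1.2. Friction about 0.05 N m; it stays where it is left. The dog meets the flange at about 0.55.
- knob4 (a joint): Turn of knob 4 in rad: grows clockwise seen from above. 0 to 0.1 at the start (loose, bar across the radius), about 0.6 is half way, the stop is at 1.2. Friction about 0.05 N m; it stays where it is left. The dog meets the flange at about 0.55.
- tea_jar: Bystander: amber jar with blue lid, 80 mm across, 130 mm high; origin at the centre of its underside.
- tea_cup: Bystander: white cup, 84 mm across, 60 mm high; origin at the centre of its underside.
- tea_carton: Bystander: grey carton 75 x 75 x 110 mm; origin at the centre of its underside.
There are look-alikes about, which are no part of the job. Of the things like the part that bears cover_mid, leave any that is green, red or turquoise; of the rest the larger one is meant.

How it is judged (in metres and radians):
On the way, in this order (a step that is already met when the one before it is completed fails the run):
1. the cover lies flat on the table, grip up, let go (height (world z) of cover_mid below 0.02 m and angle between cover_mid's own z axis and vertical below 0.1 rad and contact force between the fingers and cover below 0.2 N), for 0.2 s.
2. the cover rests squarely on the infuser's mouth, let go, with all knobs still loose (below 0.25 rad) (horizontal distance between cover_mid and infuser_mouth below 0.007 m and z of cover_mid in the frame of infuser_mouth below 0.0125 m and angle between cover_mid's own z axis and vertical below 0.03 rad and contact force between the fingers and cover below 0.2 N and value of joint each of knob1, knob2, knob3, knob4 below 0.25 rad), for 0.2 s.
3. two opposite knobs are turned about half way (0.4 to 0.85 rad), the other two not yet (below 0.25 rad) (((value of joint knob1 between 0.4 and 0.85 rad and value of joint knob3 between 0.4 and 0.85 rad and value of joint each of knob2, knob4 below 0.25 rad) or (value of joint knob2 between 0.4 and 0.85 rad and value of joint knob4 between 0.4 and 0.85 rad and value of joint each of knob1, knob3 below 0.25 rad))), for 0.1 s.
4. the other two knobs are tight (above 1.05 rad), the first pair still about half way (0.4 to 0.85 rad) (((value of joint knob1 between 0.4 and 0.85 rad and value of joint knob3 between 0.4 and 0.85 rad and value of joint each of knob2, knob4 above 1.05 rad) or (value of joint knob2 between 0.4 and 0.85 rad and value of joint knob4 between 0.4 and 0.85 rad and value of joint each of knob1, knob3 above 1.05 rad))), for 0.1 s.
At the end, for the whole second after the job is handed in: All four knobs tight (above 1.05 of 1.2 rad), the cover at rest on the infuser, centred within 7 mm, pressed down so that its mid-plane is less than 8.5 mm above the rim, and level within 0.015 rad (value of joint each of knob1, knob2, knob3, knob4 above 1.05 rad and horizontal distance between cover_mid and infuser_mouth below 0.007 m and z of cover_mid in the frame of infuser_mouth below 0.0085 m and angle between cover_mid's own z axis and vertical below 0.015 rad and linear speed of cover below 0.02 m/s); the robot touches nothing.
It fails at once if a knob is tightened (above 1.0 rad) before a pair of opposite knobs has been turned about half way (above 0.35 rad) (value of joint any of knob1, knob2, knob3, knob4 above 1 rad and value of joint any of knob1, knob3 below 0.35 rad and value of joint any of knob2, knob4 below 0.35 rad).
It fails at once if the jar is moved more than 3 cm (distance of tea_jar from where it was at the start of the episode above 0.03 m).
It fails at once if the cup is moved more than 3 cm (distance of tea_cup from where it was at the start of the episode above 0.03 m).
It fails at once if the carton is moved more than 3 cm (distance of tea_carton from where it was at the start of the episode above 0.03 m).
It also fails if it takes over 72 s, if anything falls off the work surface, if the arm or the gripper's body presses on something with over 40 N, if the wrist force passes 120 N, or if a joint passes its speed limit or range.

## Working session

There is one attempt and no reset: what is moved stays moved. The work goes in short steps, Python scripts to look and compute and a tool call to move; the robot and the scene stay as the last step left them, time stands still between calls to the robot, and variables do not carry over. Pictures are saved under pics/ and viewed, at most 10 in all, crops included, and the job is handed in when it is done.

Besides the shell and the picture viewer there is one more tool, called after "Call:" by a JSON object that holds its "op" and its "data". drive_tool: Moves the arm, as the interface text tells. Its arguments: {"type":"object","properties":{"deltas":{"type":"string"}},"required":["deltas"]}

```bash
ls; mkdir -p pics; python3 - <<'E'
from rig import bot, imaging
import cv2,numpy as np
s=bot.read_state();print(s)
for n in("side","top"):
    im=imaging.capture(n);cv2.imwrite(f"pics/{n}0.png",im[:,:,::-1]);m=imaging.camera_model(n);print(n,m["fx"],m["cx"],m["cy"],np.round(m["T"],3).tolist())
E
```

```text
pics
{'time_s': 0.0, 'joint_positions': array([-7.84101427e+01,  3.02771504e+01,  8.21562505e+01, -1.10514765e-04,
        6.76875654e+01, -1.02275619e+01]), 'qvel': array([ 0.05650859,  0.01932752, -0.07807504,  0.05953305, -0.10901165,
        0.05967012]), 'tau': array([ 1.44199970e-03, -4.40033698e+01, -1.76593995e+01,  6.32384839e-02,
        5.79607137e-02, -1.73523267e-04]), 'position': array([ 0.2321581 , -0.57950485,  0.22159184]), 'tcp_rot': array([[ 9.28372686e-01,  3.71650339e-01, -4.25909367e-04],
       [ 3.71650396e-01, -9.28370458e-01,  2.06785303e-03],
       [ 3.73116604e-04, -2.07802765e-03, -9.99997771e-01]]), 'force': array([-1.02338556, -0.25875045,  0.32863777]), 'moment': array([-0.05205682, -0.01548197, -0.03576545]), 'grasp_force': 0.0, 'opening': 1.0034872260102472}
side 417.1555416942379 320.1459255984942 203.1723352583754 [[-0.994, -0.085, 0.067, 0.458], [-0.108, 0.757, -0.645, 0.887], [0.004, -0.648, -0.761, 1.105], [0.0, 0.0, 0.0, 1.0]]
top 368.3316434496914 317.955946348658 193.57764924783373 [[-0.019, -0.988, 0.156, 0.36], [-1.0, 0.021, 0.011, 0.061], [-0.015, -0.156, -0.988, 1.207], [0.0, 0.0, 0.0, 1.0]]
```

View pics/top0.png

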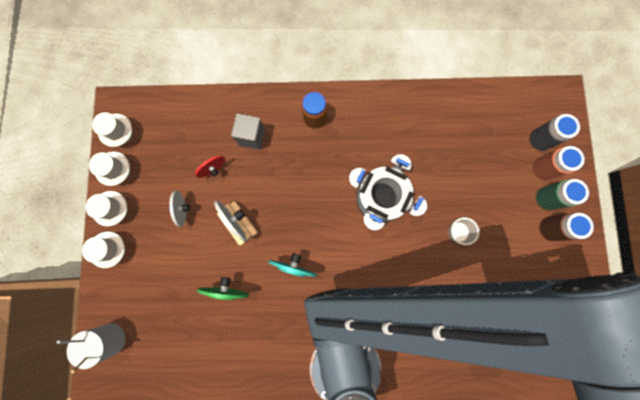

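View pics/side0.png

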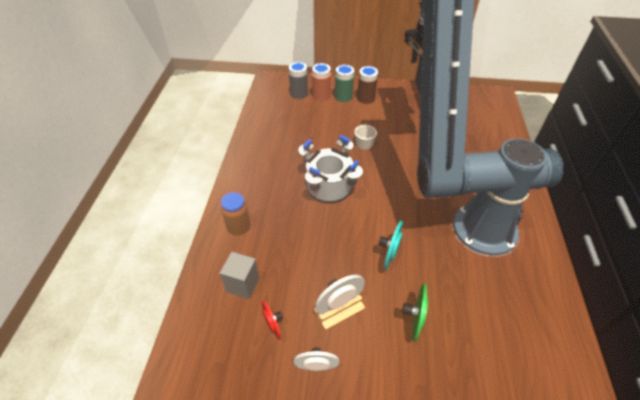

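The top view shows these cover-like things: grey in the rack at (235,222), grey free-standing at (180,208), red at (210,167), green at (222,292), turquoise at (293,267). The larger grey one, in the wooden rack, fits. The infuser is at (385,192) with four blue bars round it. I'll confirm in an enlarged crop and measure.

```bash
cat > h.py <<'E'
from rig import bot, imaging
import cv2, numpy as np
def ray(m,uv):
    uv=np.atleast_2d(uv).astype(float)
    d=np.c_[(uv[:,0]-m["cx"])/m["fx"],(uv[:,1]-m["cy"])/m["fy"],np.ones(len(uv))]@m["T"][:3,:3].T
    return m["T"][:3,3],d
def plane(m,uv,z):
    o,d=ray(m,uv); return o+d*((z-o[2])/d[:,2])[:,None]
def proj(m,p):
    c=(np.atleast_2d(p)-m["T"][:3,3])@m["T"][:3,:3]
    return np.c_[c[:,0]/c[:,2]*m["fx"]+m["cx"],c[:,1]/c[:,2]*m["fy"]+m["cy"]]
def tri(m1,u1,m2,u2):
    o1,d1=ray(m1,u1);o2,d2=ray(m2,u2);out=[]
    for a,b in zip(d1,d2):
        s=np.linalg.lstsq(np.c_[a,-b],o2-o1,rcond=None)[0]
        p,q=o1+a*s[0],o2+b*s[1]; out.append(np.r_[(p+q)/2,np.linalg.norm(p-q)])
    return np.array(out)
def blobs(mask,amin):
    n,l,st,c=cv2.connectedComponentsWithStats(mask.astype(np.uint8))
    return [(st[i,4],c[i],st[i,:4]) for i in range(1,n) if st[i,4]>=amin],l
def blue(im):
    h=cv2.cvtColor(im,cv2.COLOR_RGB2HSV); return (abs(h[...,0].astype(int)-110)<14)&(h[...,1]>130)&(h[...,2]>70)
E
python3 - <<'E'
from h import *
M={n:imaging.camera_model(n) for n in("side","top")}
I={n:cv2.imread(f"pics/{n}0.png") for n in M}
def crop(n,x,y,w,k): return cv2.resize(I[n][y:y+w*3//4,x:x+w],(400,300),interpolation=cv2.INTER_CUBIC)
v=np.vstack([np.hstack([crop("top",155,160,120,1),crop("side",280,260,100,1)]),np.hstack([crop("top",325,140,120,1),crop("side",280,125,100,1)])])
cv2.imwrite("pics/c1.png",v)
for n in M:
    for a,c,s in blobs(blue(I[n][:,:,::-1]),6)[0]:
        if (n=="top" and 330<c[0]<445) or (n=="side" and 280<c[0]<380): print(n,a,c.round(1),plane(M[n],c,.158).round(4))
E
```

```text
side 40 [297.5  66.2] [[ 0.7141 -0.6435  0.158 ]]
side 42 [320.9  67.9] [[ 0.6168 -0.6424  0.158 ]]
side 43 [344.4  69.1] [[ 0.5197 -0.6442  0.158 ]]
side 44 [368.3  71. ] [[ 0.4218 -0.6419  0.158 ]]
side 24 [344.  138.5] [[ 0.4909 -0.2139  0.158 ]]
side 13 [307. 143.] [[ 0.6143 -0.1767  0.158 ]]
side 20 [353.3 165.2] [[ 0.4518 -0.0869  0.158 ]]
side 10 [315.3 170.5] [[ 0.5711 -0.0492  0.158 ]]
top 38 [402.  162.2] [[ 0.6124 -0.1736  0.158 ]]
top 35 [360.6 176.3] [[ 0.5733 -0.0518  0.158 ]]
top 34 [417.9 203.8] [[ 0.4896 -0.2123  0.158 ]]
top 38 [376.1 218.4] [[ 0.4501 -0.0914  0.158 ]]
```

View pics/c1.png

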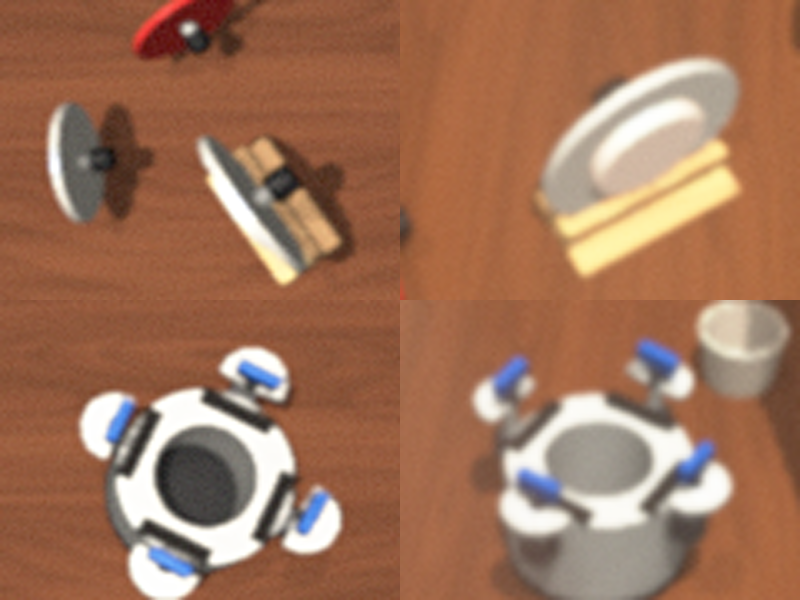

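The crop confirms the grey cover standing in the wooden rack, grip facing ahead-right (top crop: grip at (283,182), flange ends at about (200,140) and (300,270)); the other grey cover is smaller and free-standing. All four knobs are loose.

```bash
python3 - <<'E'
from h import *
M={n:imaging.camera_model(n) for n in("side","top","wrist")}
c=np.array([[283,182],[258,195],[200,140],[300,270]])/3.3333+[155,160]
print(plane(M["top"],c,.086).round(4))
# spigot/flange ellipse from side: triangulate grip neck root? use spigot face centre on side with z .086
print(plane(M["side"],[342.5,296.75],.086).round(4))
s=bot.read_state();T=np.eye(4);T[:3,:3]=s["tcp_rot"];T[:3,3]=s["position"]
print((np.linalg.inv(T)@M["wrist"]["T"]).round(3),M["wrist"]["fx"])
# rack wood corners in top
for q in [(265,137),(342,240),(285,285),(208,180)]: print(plane(M["top"],np.array(q)/3.3333+[155,160],.03).round(4))
E
```

```text
[[0.4765 0.3138 0.086 ]
 [0.465  0.3367 0.086 ]
 [0.517  0.3913 0.086 ]
 [0.3959 0.2972 0.086 ]]
[[0.4517 0.3468 0.086 ]]
[[ 0.    -0.954 -0.301  0.083]
 [ 1.     0.    -0.     0.   ]
 [ 0.    -0.301  0.954 -0.163]
 [ 0.     0.     0.     1.   ]] 322.5697467950071
[[0.5265 0.3446 0.03  ]]
[[0.4255 0.2691 0.03  ]]
[[0.3838 0.3232 0.03  ]]
[[0.4857 0.3991 0.03  ]]
```

Call:
{"op": "drive_tool", "data": {"deltas": "87 0 0 50 0;87 299 447 58 0.28;87 299 447 58 0.28;87 299 447 58 0.28;87 299 447 58 0.28;87 299 447 58 0.28;87 299 447 58 0.28;87 299 447 58 0.28;87 299 447 58 0.28;87 299 447 58 0.28;87 299 447 58 0.28;87 299 447 58 0.28"}}

```text
time_s: 1.3
position: [0.5322, -0.1304, 0.2803]
tcp_rot: [[0.789, 0.615, -0.0], [0.615, -0.789, 0.001], [0.0, -0.001, -1.0]]
force: [-0.1, -1.1, 0.2]
opening: 1.001
grasp_force: 0.0
```

Call:
{"op": "drive_tool", "data": {"deltas": "87 0 0 0 0;87 0 0 0 0;87 0 0 0 0"}}

```text
time_s: 1.6
position: [0.5306, -0.1339, 0.2802]
tcp_rot: [[0.79, 0.613, -0.001], [0.613, -0.79, -0.0], [-0.001, -0.001, -1.0]]
force: [-0.7, 0.3, -0.1]
opening: 1.0
grasp_force: 0.0
```

```bash
python3 - <<'E'
from h import *
m=imaging.camera_model("wrist");im=imaging.capture("wrist");cv2.imwrite("pics/w1.png",im[:,:,::-1])
s=bot.read_state();print(s["time_s"],s["position"],s["joint_positions"].round(1))
for a,c,b in blobs(blue(im),60)[0]:
    print(a,c.round(1),b,plane(m,c,.163).round(4))
E
```

```text
1.65 [ 0.53058921 -0.13422735  0.28030257] [-25.9  20.5  89.2  -0.   70.4  26.4]
629 [274.8 103. ] [252  88  45  31] [[ 0.5755 -0.053   0.163 ]]
659 [413.7 156.6] [401 135  27  45] [[ 0.6132 -0.1737  0.163 ]]
458 [231.3 234.6] [219 217  26  40] [[ 0.4551 -0.0888  0.163 ]]
568 [358.  278.2] [339 266  39  25] [[ 0.4926 -0.2118  0.163 ]]
```

View pics/w1.png

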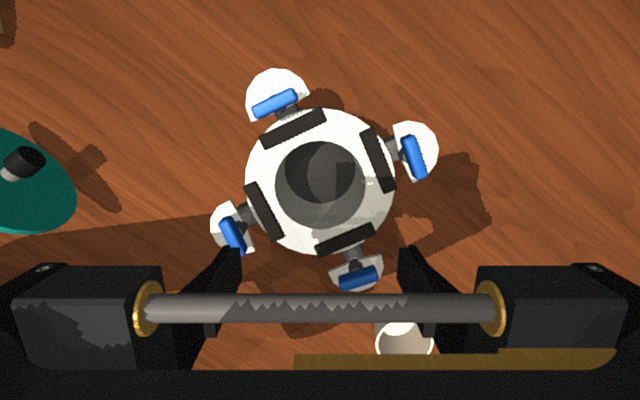

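The wrist view shows the infuser with four loose blue knobs (275,103), (414,157), (231,235), (358,278), centred near world (0.534,-0.132). Now over to the cover.

Call:
{"op": "drive_tool", "data": {"deltas": "87 -72 474 0 0;87 -72 474 0 0;87 -72 474 0 0;87 -72 474 0 0;87 -72 474 0 0;87 -72 474 0 0;87 -72 474 0 0;87 -72 474 0 0;87 -72 474 0 0;87 -72 474 0 0;87 -72 474 0 0;87 -72 474 0 0"}}

```text
time_s: 2.85
position: [0.4595, 0.3398, 0.2803]
tcp_rot: [[0.79, 0.613, -0.0], [0.613, -0.79, -0.001], [-0.001, 0.001, -1.0]]
force: [0.3, -0.9, 0.3]
opening: 0.998
grasp_force: 0.0
```

```bash
python3 - <<'E'
from h import *
m=imaging.camera_model("wrist");im=imaging.capture("wrist");cv2.imwrite("pics/w2.png",im[:,:,::-1])
s=bot.read_state();print(s["time_s"],s["position"],s["joint_positions"].round(1))
E
```

```text
2.9 [0.45970856 0.33922722 0.28032405] [25.2 22.5 85.9 -0.  71.7 77.5]
```

View pics/w2.png

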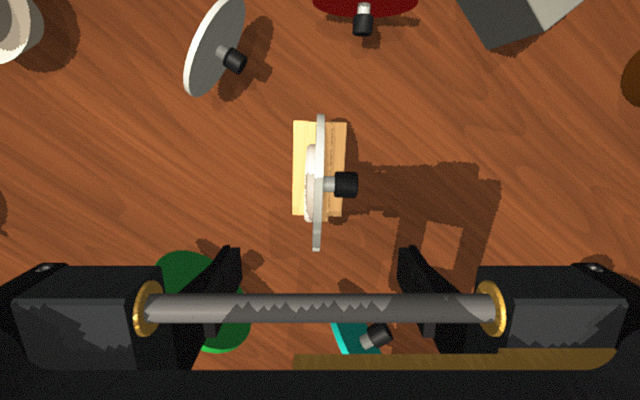

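The wrist view shows the cover edge-on, rim from (320,114) to (317,250), with the grip at (345,184), nearly centred between the fingers.

```bash
python3 - <<'E'
from h import *
m=imaging.camera_model("wrist");s=bot.read_state()
im=cv2.imread("pics/w2.png")[:,:,::-1].astype(int)
for uv,z in [((320,114),.086),((317,250),.086),((345,184),.086),((318.5,180),.16),((319,160),.155),((317.5,215),.155)]:
    p=plane(m,uv,z)[0]; print(uv,p.round(4),((p-s["position"])@s["tcp_rot"]).round(4))
for r in (125,150,175,200,225,240): print(r,im[r,308:332].sum(1).tolist())
print(m["cx"],m["cy"])
E
```

```text
(320, 114) [0.5194 0.3838 0.086 ] [0.0747 0.0012 0.1942]
(317, 250) [0.3923 0.2897 0.086 ] [-0.0834 -0.0023  0.1944]
(345, 184) [0.4765 0.3146 0.086 ] [-0.0016  0.0296  0.1943]
(318.5, 180) [0.4749 0.3513 0.16  ] [ 0.0195 -0.0003  0.1203]
(319, 160) [0.4887 0.3614 0.155 ] [3.670e-02 1.000e-04 1.253e-01]
(317.5, 215) [0.4468 0.3307 0.155 ] [-0.0153 -0.0013  0.1253]
125 [662, 680, 674, 672, 668, 674, 671, 611, 573, 623, 629, 619, 611, 610, 606, 611, 518, 434, 443, 484, 489, 483, 491, 492]
150 [657, 674, 683, 679, 661, 667, 649, 696, 728, 736, 733, 737, 735, 738, 737, 700, 524, 396, 406, 421, 455, 463, 443, 410]
175 [653, 653, 661, 650, 639, 638, 728, 764, 765, 763, 761, 763, 764, 765, 765, 615, 369, 343, 367, 400, 426, 390, 405, 423]
200 [630, 637, 639, 646, 627, 566, 563, 610, 605, 609, 604, 614, 614, 611, 497, 415, 412, 415, 446, 475, 411, 416, 468, 496]
225 [277, 286, 280, 264, 312, 405, 469, 474, 461, 472, 475, 482, 472, 373, 284, 267, 277, 277, 255, 267, 255, 252, 259, 279]
240 [263, 265, 261, 259, 364, 431, 435, 434, 428, 447, 440, 442, 355, 272, 261, 262, 260, 265, 260, 264, 274, 252, 267, 256]
318.98983765246277 207.96521405791268
```

Call:
{"op": "drive_tool", "data": {"deltas": "87 -2 -2 -50 -0.02;87 -2 -2 -100 -0.02;87 -2 -2 -146 -0.02;87 -2 -2 -146 -0.02;60 -2 -2 -146 -0.02;30 -2 -2 -146 -0.02;0 -2 -2 -146 -0.02;0 -2 -2 -146 -0.02;0 -2 -2 -146 -0.02;0 -2 -2 -146 -0.02;0 -2 -2 -146 -0.02;0 -2 -2 -146 -0.02"}}

```text
time_s: 4.1
position: [0.4572, 0.3389, 0.1346]
tcp_rot: [[0.802, 0.598, -0.0], [0.598, -0.802, -0.0], [-0.0, 0.0, -1.0]]
force: [-0.8, -0.5, -0.7]
opening: 0.358
grasp_force: 0.0
```

Call:
{"op": "drive_tool", "data": {"deltas": "0 0 0 0 0;0 0 0 0 0;0 0 0 0 0;0 0 0 0 0;0 0 0 0 0;0 0 0 0 0"}}

```text
time_s: 4.7
position: [0.4571, 0.3389, 0.1344]
tcp_rot: [[0.802, 0.598, -0.0], [0.598, -0.802, 0.0], [-0.0, -0.0, -1.0]]
force: [-1.0, 0.7, -1.0]
opening: 0.092
grasp_force: 30.0
```

Call:
{"op": "drive_tool", "data": {"deltas": "0 0 0 40 0;0 0 0 65 0;0 0 0 65 0;0 33 -289 65 -0.64;0 33 -289 65 -0.64;0 33 -289 65 -0.64;0 33 -289 65 -0.64;0 33 -289 65 -0.64;0 33 -289 65 -0.64;0 33 -289 65 -0.64;0 33 -289 30 -0.64;0 33 -289 2 -0.64"}}

```text
time_s: 5.9
position: [0.4895, 0.0497, 0.1349]
tcp_rot: [[1.0, -0.0, -0.001], [-0.0, -1.0, 0.0], [-0.001, -0.0, -1.0]]
force: [0.2, -0.7, -2.7]
opening: 0.09
grasp_force: 30.0
```

```bash
python3 - <<'E'
from h import *
im=imaging.capture("side");t=imaging.capture("top");m=imaging.camera_model("side")
v=np.hstack([cv2.resize(im[150:350,230:430],(400,400),interpolation=2),cv2.resize(t[120:280,220:380],(400,400),interpolation=2)])
cv2.imwrite("pics/s1.png",v[:,:,::-1]);s=bot.read_state();print(s["time_s"],s["position"],s["joint_positions"].round(0),s["force"],s["opening"],s["grasp_force"])
E
```

```text
6.0 [0.48594874 0.05055021 0.13254575] [ -7.  28. 106.  -0.  47.  83.] [-0.69423541 -0.32577479 -2.44092041] 0.0942787733178755 29.993151482194662
```

View pics/s1.png

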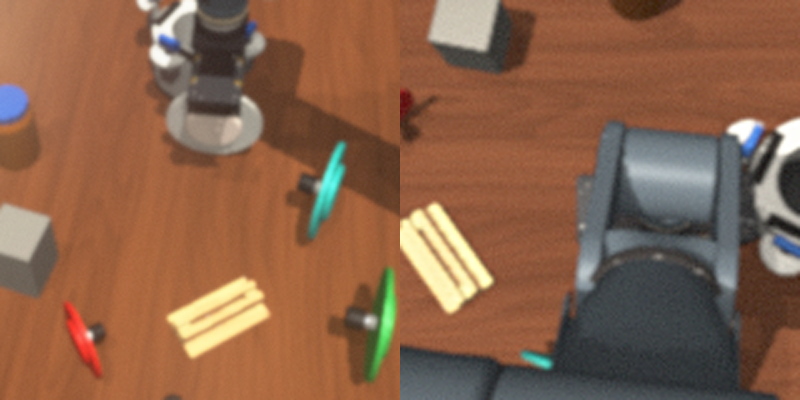

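The cover hangs upright from the fingers, white spigot towards +y (side crop at (215,120)), clear of everything. Lower until the edge meets the table.

Call:
{"op": "drive_tool", "data": {"deltas": "0 0 0 -4 0;0 0 0 -8 0;0 0 0 -10 0;0 0 0 -11 0;0 0 0 -11 0"}}

```text
time_s: 6.5
position: [0.4906, 0.0499, 0.126]
tcp_rot: [[1.0, 0.001, 0.001], [0.001, -1.0, -0.0], [0.001, 0.0, -1.0]]
force: [-0.0, -0.1, -2.2]
opening: 0.093
grasp_force: 30.0
```

Call:
{"op": "drive_tool", "data": {"deltas": "0 0 0 -1 0;0 0 0 -2 0;0 0 0 -2 0;0 0 0 -2 0"}}

```text
time_s: 6.9
position: [0.4909, 0.0497, 0.1244]
tcp_rot: [[1.0, 0.001, 0.002], [0.001, -1.0, -0.0], [0.002, 0.0, -1.0]]
force: [-0.2, 0.7, 5.5]
opening: 0.085
grasp_force: 30.0
```

Call:
{"op": "drive_tool", "data": {"deltas": "20 0 0 1 0;20 0 0 1 0;20 0 3 1 0;20 0 8 1 0;20 0 16 1 0;22 0 24 1 0;24 0 31 0 0;28 0 40 -4 0;34 0 50 -8 0;40 0 60 -12 0;40 0 60 -12 0"}}

```text
time_s: 8.0
position: [0.4895, 0.1112, 0.1107]
tcp_rot: [[1.0, 0.003, -0.002], [0.003, -1.0, 0.0], [-0.002, -0.0, -1.0]]
force: [-0.1, -0.2, 0.1]
opening: 0.438
grasp_force: 0.3
```

```bash
python3 - <<'E'
from h import *
im=imaging.capture("wrist");t=imaging.capture("side")
v=np.hstack([cv2.resize(im[100:300,220:420],(400,400),interpolation=2),cv2.resize(t[120:240,280:400],(400,400),interpolation=2)])
cv2.imwrite("pics/s2.png",v[:,:,::-1]);s=bot.read_state();print(s["time_s"],s["position"],s["joint_positions"].round(0),s["force"],s["opening"],s["grasp_force"])
E
```

```text
8.1 [0.49006065 0.11017246 0.11123724] [ -0.  31. 105.  -0.  44.  90.] [ 0.21606535  0.52908626 -0.02483564] 0.450410125662458 0.26672132313251495
```

View pics/s2.png

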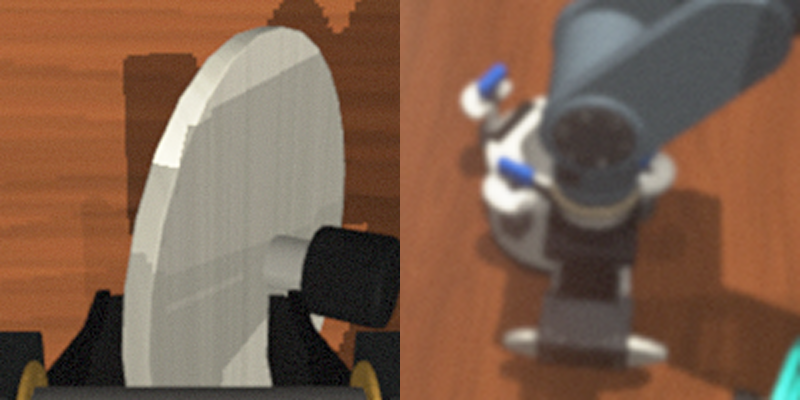

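The wrist crop shows the cover leaning about 30° on the left (+y) finger, grip on the open side: going as planned.

Call:
{"op": "drive_tool", "data": {"deltas": "42 0 8 -5 0;44 0 16 -10 0;45 0 23 -15 0;45 0 29 -19 0;45 0 37 -27 0;45 0 45 -36 0;45 0 53 -46 0;45 0 60 -50 0;45 0 70 -50 0;45 0 85 -50 0;45 0 100 -50 0;45 0 100 -50 0"}}

```text
time_s: 9.3
position: [0.4908, 0.212, 0.0621]
tcp_rot: [[1.0, 0.003, 0.002], [0.003, -1.0, 0.001], [0.002, -0.001, -1.0]]
force: [0.1, -0.9, 0.2]
opening: 0.522
grasp_force: 0.0
```

Call:
{"op": "drive_tool", "data": {"deltas": "87 0 0 50 0;87 0 -10 100 0;87 0 -35 150 0;87 0 -35 190 0;87 0 -35 190 0;87 0 -35 190 0"}}

```text
time_s: 9.9
position: [0.4908, 0.1747, 0.2531]
tcp_rot: [[1.0, 0.001, 0.004], [0.001, -1.0, 0.0], [0.004, -0.0, -1.0]]
force: [-0.3, -0.6, -0.7]
opening: 0.957
grasp_force: 0.0
```

```bash
python3 - <<'E'
from h import *
m=imaging.camera_model("wrist");im=imaging.capture("wrist")
cv2.imwrite("pics/w3.png",im[:,:,::-1]);s=bot.read_state();print(s["time_s"],s["position"],s["joint_positions"].round(0),s["force"],s["opening"])
E
```

```text
9.95 [0.4896853  0.17468261 0.25155223] [ 7. 20. 95. -0. 65. 97.] [-0.07106223 -0.48742731 -0.62347574] 0.9747210566438849
```

View pics/w3.png

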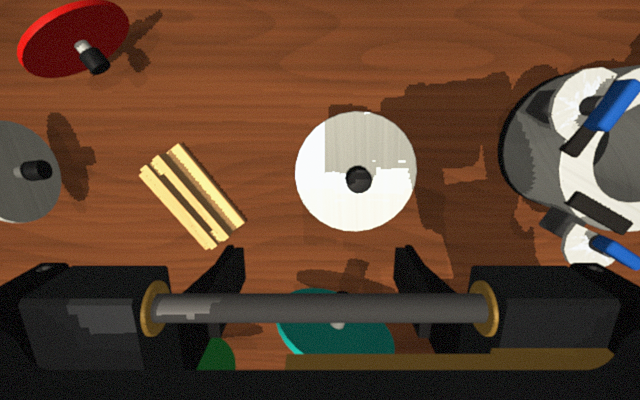

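The cover lies flat, grip up, disc centred about (356,171), grip at (358,180). I measure it now.

```bash
python3 - <<'E'
from h import *
m=imaging.camera_model("wrist");s=bot.read_state();im=cv2.imread("pics/w3.png")[:,:,::-1]
h=cv2.cvtColor(im,cv2.COLOR_RGB2HSV);mk=((h[...,1]<60)&(h[...,2]>110)).astype(np.uint8);mk[:,:270]=0;mk[:,440:]=0;mk[238:]=0;mk[:95]=0
c=max(cv2.findContours(mk,cv2.RETR_EXTERNAL,2)[0],key=cv2.contourArea)[:,0]
P=plane(m,cv2.convexHull(c)[:,0],.018)[:,:2].astype(np.float32)
print(cv2.fitEllipse(P),s["position"])
d=(im.sum(2)<150).astype(np.uint8);d[:,:335]=0;d[:,380:]=0;d[205:]=0;d[:155]=0
b=max(blobs(d,50)[0],key=lambda x:x[0]);print(b,plane(m,b[1],.055))
E
```

```text
((0.49159732460975647, 0.12900206446647644), (0.15130069851875305, 0.15158666670322418), 120.8961410522461) [0.4896853  0.17468261 0.25155223]
(np.int32(313), array([357.66134185, 176.23961661]), array([346, 166,  25,  26], dtype=int32)) [[0.49679186 0.13043678 0.055     ]]
```

Call:
{"op": "drive_tool", "data": {"deltas": "60 1 -46 -50 0;60 1 -46 -100 0;60 1 -46 -150 0;60 1 -46 -195 0;50 1 -46 -225 0;50 1 -46 -225 0;50 1 -46 -225 0"}}

```text
time_s: 10.65
position: [0.4888, 0.1288, 0.0239]
tcp_rot: [[1.0, 0.001, -0.007], [0.001, -1.0, -0.0], [-0.007, 0.0, -1.0]]
force: [0.7, -0.3, -0.2]
opening: 0.589
grasp_force: 0.0
```

Call:
{"op": "drive_tool", "data": {"deltas": "50 2 0 2 0;30 2 0 2 0;0 2 0 2 0;0 2 0 2 0;0 2 0 2 0;0 2 0 2 0;0 2 0 2 0;0 2 0 2 0"}}

```text
time_s: 11.45
position: [0.4935, 0.1289, 0.0291]
tcp_rot: [[1.0, 0.001, 0.001], [0.001, -1.0, 0.0], [0.001, -0.0, -1.0]]
force: [-0.5, 0.9, 5.5]
opening: 0.336
grasp_force: 30.0
```

Call:
{"op": "drive_tool", "data": {"deltas": "0 0 0 40 0;0 0 0 90 0;0 0 0 140 0;0 0 0 180 0;0 0 0 180 0;0 0 0 180 0"}}

```text
time_s: 12.05
position: [0.4928, 0.1288, 0.2085]
tcp_rot: [[1.0, 0.001, 0.0], [0.001, -1.0, -0.0], [0.0, 0.0, -1.0]]
force: [-1.0, -1.0, -3.4]
opening: 0.335
grasp_force: 30.0
```

```bash
python3 - <<'E'
from h import *
m=imaging.camera_model("wrist");s=bot.read_state();T=np.eye(4);T[:3,:3]=s["tcp_rot"];T[:3,3]=s["position"]
R=np.linalg.inv(T)@m["T"];print(s["time_s"],s["position"],s["opening"],s["force"])
T[:3,:3]=[[.79,.613,-.001],[.613,-.79,0],[-.001,-.001,-1]];T[:3,3]=[.5306,-.1341,.2803]
m1=dict(m);m1["T"]=T@R
im=cv2.imread("pics/w1.png")[:,:,::-1]
h=cv2.cvtColor(im,cv2.COLOR_RGB2HSV);mk=((h[...,1]<70)&(h[...,2]<165)).astype(np.uint8)
w=np.zeros_like(mk);cv2.circle(w,(319,186),52,1,-1);mk&=w
mk=cv2.morphologyEx(mk,cv2.MORPH_OPEN,np.ones((5,5),np.uint8))
c=max(cv2.findContours(mk,cv2.RETR_EXTERNAL,2)[0],key=cv2.contourArea);P=plane(m1,cv2.convexHull(c)[:,0],.110)[:,:2].astype(np.float32)
print("mouth",cv2.fitEllipse(P),cv2.boundingRect(c))
# rim outer white
mk=((h[...,1]<40)&(h[...,2]>200)).astype(np.uint8);w[:]=0;cv2.circle(w,(319,182),78,1,-1);mk&=w
mt=imaging.camera_model("top");t=cv2.imread("pics/top0.png")[:,:,::-1];h=cv2.cvtColor(t,cv2.COLOR_RGB2HSV)
mk=(h[...,2]<140).astype(np.uint8);w[:]=0;cv2.circle(w,(387,192),18,1,-1);mk&=w
c=max(cv2.findContours(mk,cv2.RETR_EXTERNAL,2)[0],key=cv2.contourArea);P=plane(mt,cv2.convexHull(c)[:,0],.110)[:,:2].astype(np.float32)
print("top mouth",cv2.fitEllipse(P),cv2.boundingRect(c))
# cover held, top view of TCP?
E
```

```text
12.05 [0.4927875  0.12877789 0.20854375] 0.3347433094366996 [-1.0102007  -0.97447588 -3.44096516]
mouth ((0.53220534324646, -0.13458126783370972), (0.09549935907125473, 0.09728626161813736), 165.20777893066406) (275, 141, 91, 89)
top mouth ((0.5319496393203735, -0.1309109628200531), (0.0883830338716507, 0.08919456601142883), 93.26519775390625) (372, 178, 29, 30)
```

Call:
{"op": "drive_tool", "data": {"deltas": "0 0 -30 20 0;0 41 -262 20 0;0 41 -262 20 0;0 41 -262 20 0;0 41 -262 20 0;0 41 -262 20 0;0 41 -262 20 0;0 41 -262 20 0;0 41 -262 -20 0;0 41 -262 -50 0;0 41 -262 -58 0;0 41 -262 -58 0"}}

```text
time_s: 13.25
position: [0.5325, -0.1312, 0.1485]
tcp_rot: [[1.0, 0.002, -0.005], [0.002, -1.0, 0.003], [-0.005, -0.003, -1.0]]
force: [-0.1, 0.2, -2.9]
opening: 0.339
grasp_force: 30.0
```

```bash
python3 - <<'E'
from h import *
im=imaging.capture("wrist");t=imaging.capture("side");s=bot.read_state()
v=np.hstack([cv2.resize(im[60:300,170:470],(500,400),interpolation=2),cv2.resize(t[120:220,290:365],(300,400),interpolation=2)])
cv2.imwrite("pics/s3.png",v[:,:,::-1]);print(s["time_s"],s["position"],s["force"])
E
```

```text
13.35 [ 0.53487438 -0.13263149  0.15110873] [-0.27116157 -0.20025927 -2.88333739]
```

View pics/s3.png

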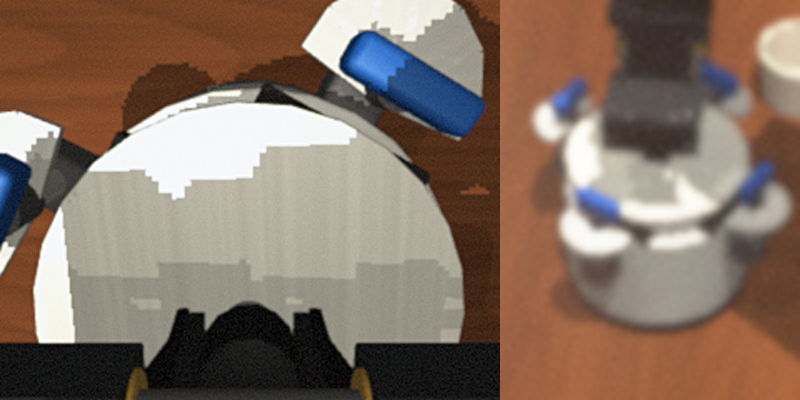

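The cover hovers over the mouth, between the knobs and visually centred. Lowering.

Call:
{"op": "drive_tool", "data": {"deltas": "0 -1 -1 -4 0;0 -1 -1 -8 0;0 -1 -1 -12 0;0 -1 -1 -15 0;0 -1 -1 -15 0;0 -1 -1 -15 0"}}

```text
time_s: 13.95
position: [0.5333, -0.1343, 0.1355]
tcp_rot: [[1.0, 0.001, -0.0], [0.001, -1.0, 0.0], [-0.0, -0.0, -1.0]]
force: [0.0, 0.6, -3.1]
opening: 0.337
grasp_force: 30.0
```

Call:
{"op": "drive_tool", "data": {"deltas": "0 0 0 -1 0;0 0 0 -2 0;0 0 0 -2 0;0 0 0 -2 0"}}

```text
time_s: 14.35
position: [0.5335, -0.1343, 0.1341]
tcp_rot: [[1.0, 0.001, 0.001], [0.001, -1.0, -0.0], [0.001, 0.0, -1.0]]
force: [-1.3, 1.1, 1.5]
opening: 0.332
grasp_force: 30.0
```

Contact at the expected height with little side force. Releasing and lifting.

Call:
{"op": "drive_tool", "data": {"deltas": "50 0 0 0 0;50 0 0 0 0;50 0 0 0 0;60 0 0 0 0;60 0 0 0 0;60 0 0 50 0;87 0 0 100 0;87 0 0 146 0;87 0 0 146 0;87 0 0 146 0"}}

```text
time_s: 15.35
position: [0.5337, -0.1343, 0.2808]
tcp_rot: [[1.0, 0.001, 0.003], [0.001, -1.0, -0.001], [0.003, 0.001, -1.0]]
force: [-0.6, 0.2, -0.2]
opening: 0.951
grasp_force: 0.0
```

```bash
cat > knobs.py <<'E'
from h import *
import sys
m=imaging.camera_model("wrist");im=imaging.capture("wrist");s=bot.read_state()
cv2.imwrite("pics/%s.png"%sys.argv[1],im[:,:,::-1]);print(s["time_s"],s["position"].round(4),s["joint_positions"].round(0))
B,l=blobs(blue(im),100)
for i,(a,c,b) in enumerate(B):
    v,u=np.nonzero(l==l[int(c[1]),int(c[0])]);P=plane(m,np.c_[u,v],.16)[:,:2].astype(np.float32)
    r=cv2.minAreaRect(P);bx=cv2.boxPoints(r);e=[bx[1]-bx[0],bx[2]-bx[1]];L=max(e,key=np.linalg.norm)
    print(a,c.round(0),np.round(r[0],4),"L/W mm",np.round([1e3*np.linalg.norm(q) for q in e],1),"bar angle deg",round(np.degrees(np.arctan2(L[1],L[0]))%180,1))
E
python3 knobs.py w4; python3 - <<'E'
from h import *
m=imaging.camera_model("wrist");s=bot.read_state();im=cv2.imread("pics/w4.png")[:,:,::-1]
h=cv2.cvtColor(im,cv2.COLOR_RGB2HSV)
w=np.zeros(im.shape[:2],np.uint8);q=proj(m,[[.5325,-.1335,.1235]])[0];print(q)
E
```

```text
15.4 [ 0.5327 -0.1339  0.2792] [-26.  21.  89.  -0.  70.  64.]
649 [367. 110.] [ 0.6136 -0.1759] L/W mm [11.8 39.1] bar angle deg 61.1
576 [225. 156.] [ 0.5744 -0.0522] L/W mm [39.8 11.5] bar angle deg 152.2
212 [408. 238.] [ 0.4965 -0.2196] L/W mm [22.7 10.9] bar angle deg 148.3
412 [275. 282.] [ 0.4501 -0.0907] L/W mm [12.6 39.4] bar angle deg 59.2
[318.22919075 191.4903207 ]
```

View pics/w4.png

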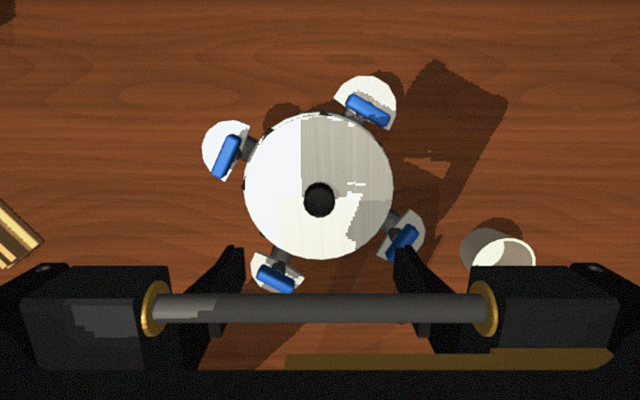

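The cover sits centred, with even gaps to all four hubs. Knobs: A (0.614,-0.175) opposite D (0.4505,-0.0905); B (0.5745,-0.052) opposite C (0.490,-0.2145). First A half way.

Call:
{"op": "drive_tool", "data": {"deltas": "40 81 -41 -20 1.066;40 81 -41 -60 1.066;35 81 -41 -90 1.066;35 81 -41 -90 1.066;35 81 -41 -90 1.066;35 81 -41 -90 1.066;35 81 -41 -90 1.066;35 81 -41 -90 1.066;35 81 -41 -90 1.066;35 81 -41 -120 1.066;35 81 -41 -140 1.066;35 81 -41 -140 1.066"}}

```text
time_s: 16.6
position: [0.6115, -0.174, 0.1359]
tcp_rot: [[0.485, 0.875, -0.008], [0.875, -0.485, 0.004], [-0.0, -0.008, -1.0]]
force: [0.3, 0.5, -0.9]
opening: 0.402
grasp_force: 0.0
```

Call:
{"op": "drive_tool", "data": {"deltas": "20 0 0 0 0;5 0 0 0 0;5 0 0 0 0;5 0 0 0 0;5 0 0 0 0"}}

```text
time_s: 17.1
position: [0.6143, -0.1751, 0.1407]
tcp_rot: [[0.483, 0.876, 0.001], [0.876, -0.483, -0.0], [0.0, 0.001, -1.0]]
force: [-2.2, 1.3, 4.9]
opening: 0.163
grasp_force: 30.0
```

Call:
{"op": "drive_tool", "data": {"deltas": "5 0 0 -0.5 -0.14;5 0 0 -1 -0.28;5 0 0 -2 -0.42;5 0 0 -2.5 -0.58;5 0 0 -2.5 -0.58;5 0 0 -2.5 -0.58"}}

```text
time_s: 17.7
position: [0.6146, -0.1754, 0.1382]
tcp_rot: [[0.883, 0.47, 0.001], [0.47, -0.883, -0.001], [0.001, 0.001, -1.0]]
force: [-2.1, 1.2, 5.0]
opening: 0.162
grasp_force: 30.0
```

Call:
{"op": "drive_tool", "data": {"deltas": "35 0 0 0 0;35 0 0 0 0;35 0 0 0 0;35 0 0 0 0;40 0 0 40 0;40 0 0 60 0"}}

```text
time_s: 18.3
position: [0.6152, -0.1756, 0.1986]
tcp_rot: [[0.884, 0.468, 0.002], [0.468, -0.884, -0.001], [0.001, 0.002, -1.0]]
force: [0.4, -0.5, 0.6]
opening: 0.443
grasp_force: 0.0
```

```bash
python3 knobs.py k1
```

```text
18.35 [ 0.6171 -0.1764  0.2022] [-26.  33.  81.   0.  66.  36.]
1028 [121. 204.] [ 0.5737 -0.0518] L/W mm [40.3 11.7] bar angle deg 151.5
889 [318. 235.] [ 0.6152 -0.1752] L/W mm [10.9 40.5] bar angle deg 28.3
346 [111. 356.] [ 0.4535 -0.084 ] L/W mm [12.9 24.4] bar angle deg 59.5
```

Call:
{"op": "drive_tool", "data": {"deltas": "35 -164 85 5 0.548;35 -164 85 5 0.548;35 -164 85 5 0.548;35 -164 85 5 0.548;35 -164 85 5 0.548;35 -164 85 -20 0.548;35 -164 85 -50 0.548;35 -164 85 -58 0.548;35 -164 85 -58 0.548;20 -164 85 -58 0.548;5 -164 85 -58 0.548;5 -164 85 -58 0.548"}}

```text
time_s: 19.55
position: [0.4511, -0.0905, 0.1399]
tcp_rot: [[0.511, 0.86, 0.002], [0.86, -0.511, -0.001], [0.0, 0.002, -1.0]]
force: [-0.6, 0.8, 0.8]
opening: 0.211
grasp_force: 0.0
```

Call:
{"op": "drive_tool", "data": {"deltas": "5 0 0 0 0;5 0 0 0 0;5 0 0 0 0;5 0 0 -0.5 -0.14;5 0 0 -1 -0.28;5 0 0 -2 -0.42;5 0 0 -2.5 -0.55;5 0 0 -2.5 -0.55;5 0 0 -2.5 -0.55"}}

```text
time_s: 20.45
position: [0.451, -0.0905, 0.1372]
tcp_rot: [[0.885, 0.466, 0.002], [0.466, -0.885, -0.001], [0.001, 0.001, -1.0]]
force: [-0.8, 0.4, 6.9]
opening: 0.166
grasp_force: 30.0
```

Call:
{"op": "drive_tool", "data": {"deltas": "35 0 0 0 0;35 0 0 0 0;35 0 0 0 0;35 0 0 0 0;40 0 0 40 0;40 0 0 60 0"}}

```text
time_s: 21.05
position: [0.4508, -0.0904, 0.1977]
tcp_rot: [[0.885, 0.466, 0.001], [0.466, -0.885, -0.0], [0.0, 0.0, -1.0]]
force: [1.3, -0.2, -1.2]
opening: 0.444
grasp_force: 0.0
```

```bash
python3 knobs.py k2
```

```text
21.1 [ 0.4525 -0.0911  0.2003] [-25.  20. 107.   0.  54.  37.]
1527 [360.  23.] [ 0.5744 -0.052 ] L/W mm [39.9 11.4] bar angle deg 152.3
2200 [577.  66.] [ 0.6108 -0.1717] L/W mm [20.1 38.6] bar angle deg 28.0
879 [319. 234.] [ 0.4514 -0.0905] L/W mm [11.1 38.9] bar angle deg 26.9
529 [515. 263.] [ 0.4953 -0.2193] L/W mm [24.9 12.1] bar angle deg 148.4
```

Call:
{"op": "drive_tool", "data": {"deltas": "40 124 38 12 2.171;40 124 38 12 2.171;40 124 38 12 2.171;40 124 38 12 2.171;40 124 38 12 2.171;40 124 38 12 2.171;40 124 38 12 2.171;40 124 38 12 2.171;40 124 38 12 2.171;40 124 38 12 2.171;40 124 38 12 2.171;40 124 38 12 2.171"}}

```text
time_s: 22.3
position: [0.5738, -0.0521, 0.2078]
tcp_rot: [[-0.66, 0.752, -0.001], [0.752, 0.66, 0.0], [0.001, -0.001, -1.0]]
force: [-0.1, -0.1, 0.4]
opening: 0.461
grasp_force: 0.0
```

Call:
{"op": "drive_tool", "data": {"deltas": "35 0 0 0 0.4;35 0 0 0 0.4;35 0 0 0 0.4;35 0 0 0 0.4;35 0 0 0 0.4"}}

```text
time_s: 22.8
position: [0.574, -0.0521, 0.208]
tcp_rot: [[-0.896, 0.443, -0.001], [0.443, 0.896, 0.0], [0.001, -0.0, -1.0]]
force: [0.2, -0.2, 0.0]
opening: 0.4
grasp_force: 0.0
```

Call:
{"op": "drive_tool", "data": {"deltas": "35 0 0 -30 -0.026;35 0 0 -60 -0.026;35 0 0 -68 -0.026;35 0 0 -68 -0.026;20 0 0 -68 -0.026;5 0 0 -68 -0.026;5 0 0 -68 -0.026;5 0 0 -68 -0.026;5 0 0 -68 -0.026;5 0 0 -68 -0.026"}}

```text
time_s: 23.8
position: [0.5754, -0.0519, 0.1416]
tcp_rot: [[-0.886, 0.465, 0.003], [0.465, 0.886, 0.0], [-0.002, 0.002, -1.0]]
force: [1.2, 3.5, 4.7]
opening: 0.161
grasp_force: 30.0
```

Call:
{"op": "drive_tool", "data": {"deltas": "5 0 0 -0.5 -0.14;5 0 0 -1 -0.28;5 0 0 -2 -0.42;5 0 0 -2.5 -0.56;5 0 0 -3 -0.7;5 0 0 -3.5 -0.84;5 0 0 -4 -0.98;5 0 0 -5 -1.1;5 0 0 -5 -1.18;5 0 0 -5 -1.18;5 0 0 -5 -1.18"}}

```text
time_s: 24.9
position: [0.5749, -0.0521, 0.1367]
tcp_rot: [[0.091, 0.996, 0.002], [0.996, -0.091, -0.0], [-0.0, 0.002, -1.0]]
force: [0.6, 2.6, 6.9]
opening: 0.164
grasp_force: 30.0
```

Call:
{"op": "drive_tool", "data": {"deltas": "35 0 0 0 0;35 0 0 0 0;35 0 0 0 0;35 0 0 0 0;40 0 0 40 0;40 0 0 65 0"}}

```text
time_s: 25.5
position: [0.5744, -0.0524, 0.2013]
tcp_rot: [[0.092, 0.996, -0.001], [0.996, -0.092, -0.0], [-0.0, -0.001, -1.0]]
force: [0.9, -0.0, 0.2]
opening: 0.447
grasp_force: 0.0
```

```bash
python3 knobs.py k3
```

```text
25.55 [ 0.577  -0.053   0.2057] [-16.  28.  90.  -0.  62. -11.]
494 [633.  16.] [0.7616 0.0608] L/W mm [25.6  9. ] bar angle deg 117.3
912 [320. 227.] [ 0.5747 -0.0486] L/W mm [11.4 41.3] bar angle deg 85.2
```

Call:
{"op": "drive_tool", "data": {"deltas": "40 -84 -162 3 1.14;40 -84 -162 3 1.14;40 -84 -162 3 1.14;40 -84 -162 3 1.14;40 -84 -162 3 1.14;40 -84 -162 3 1.14;40 -84 -162 3 1.14;40 -84 -162 3 1.14;40 -84 -162 3 1.14;40 -84 -162 3 1.14;40 -84 -162 3 1.14"}}

```text
time_s: 26.65
position: [0.4902, -0.2141, 0.2034]
tcp_rot: [[-0.865, 0.501, -0.0], [0.501, 0.865, 0.0], [0.0, -0.0, -1.0]]
force: [-0.7, -0.5, 0.2]
opening: 0.456
grasp_force: 0.0
```

```bash
python3 knobs.py k4
```

```text
26.7 [ 0.4903 -0.2141  0.2034] [-36.  25.  96.  -0.  59. -96.]
1277 [463.  84.] [ 0.4501 -0.0919] L/W mm [11.4 39.1] bar angle deg 27.6
1167 [584. 218.] [ 0.5688 -0.0538] L/W mm [17.7 39.1] bar angle deg 86.5
921 [318. 230.] [ 0.4885 -0.2143] L/W mm [42.  11.6] bar angle deg 149.5
```

Call:
{"op": "drive_tool", "data": {"deltas": "35 0 0 -30 0;35 0 0 -57 0;35 0 0 -63 0;35 0 0 -63 0;20 0 0 -63 0;5 0 0 -63 0;5 0 0 -63 0;5 0 0 -63 0;5 0 0 -63 0;5 0 0 -63 0"}}

```text
time_s: 27.7
position: [0.4907, -0.215, 0.1414]
tcp_rot: [[-0.867, 0.499, 0.001], [0.499, 0.867, -0.002], [-0.002, -0.001, -1.0]]
force: [-2.1, -1.7, 5.8]
opening: 0.164
grasp_force: 30.0
```

Call:
{"op": "drive_tool", "data": {"deltas": "5 0 0 -0.5 -0.14;5 0 0 -1 -0.28;5 0 0 -2 -0.42;5 0 0 -2.5 -0.56;5 0 0 -3 -0.7;5 0 0 -3.5 -0.84;5 0 0 -4 -0.98;5 0 0 -5 -1.1;5 0 0 -5 -1.15;5 0 0 -5 -1.15;5 0 0 -5 -1.15"}}

```text
time_s: 28.8
position: [0.4899, -0.2155, 0.1366]
tcp_rot: [[0.101, 0.995, -0.001], [0.995, -0.101, -0.003], [-0.003, -0.0, -1.0]]
force: [-5.1, -4.3, 7.9]
opening: 0.161
grasp_force: 30.0
```

Call:
{"op": "drive_tool", "data": {"deltas": "35 0 0 0 0;35 0 0 0 0;35 0 0 0 0;35 0 0 0 0;40 0 0 40 0;40 0 0 65 0"}}

```text
time_s: 29.4
position: [0.4906, -0.214, 0.2013]
tcp_rot: [[0.102, 0.995, -0.0], [0.995, -0.102, 0.001], [0.001, -0.0, -1.0]]
force: [0.7, -0.0, -0.3]
opening: 0.445
grasp_force: 0.0
```

```bash
python3 knobs.py k5
```

```text
29.45 [ 0.4928 -0.2154  0.2054] [-36.  25.  96.   0.  59. -30.]
1440 [229.  41.] [ 0.4509 -0.0915] L/W mm [11.2 39. ] bar angle deg 27.1
1472 [503. 157.] [ 0.6107 -0.1739] L/W mm [15.9 40.8] bar angle deg 27.2
889 [318. 230.] [ 0.4898 -0.2119] L/W mm [10.8 40.8] bar angle deg 84.5
```

Call:
{"op": "drive_tool", "data": {"deltas": "40 124 39 3 -0.99;40 124 39 3 -0.99;40 124 39 3 -0.99;40 124 39 3 -0.99;40 124 39 3 -0.99;40 124 39 3 -0.99;40 124 39 3 -0.99;40 124 39 3 -0.99;35 124 39 -30 -0.99;35 124 39 -58 -0.99;35 124 39 -62 -0.99;35 124 39 -62 -0.99"}}

```text
time_s: 30.65
position: [0.6138, -0.1749, 0.1376]
tcp_rot: [[0.887, 0.462, -0.002], [0.462, -0.887, 0.001], [-0.001, -0.002, -1.0]]
force: [0.5, -0.1, 0.7]
opening: 0.406
grasp_force: 0.0
```

Call:
{"op": "drive_tool", "data": {"deltas": "20 0 0 0 0;5 0 0 0 0;5 0 0 0 0;5 0 0 0 0;5 0 0 0 0;5 0 0 -0.5 -0.14;5 0 0 -1 -0.28;5 0 0 -2 -0.42;5 0 0 -2.5 -0.56;5 0 0 -2.5 -0.59;5 0 0 -2.5 -0.59;5 0 0 -2.5 -0.59"}}

```text
time_s: 31.85
position: [0.615, -0.1757, 0.1373]
tcp_rot: [[0.994, -0.11, 0.002], [-0.11, -0.994, -0.001], [0.002, 0.001, -1.0]]
force: [0.3, 0.0, 5.3]
opening: 0.161
grasp_force: 30.0
```

Call:
{"op": "drive_tool", "data": {"deltas": "35 0 0 0 0;35 0 0 0 0;35 0 0 0 0;35 0 0 0 0;40 0 0 40 0;40 0 0 65 0"}}

```text
time_s: 32.45
position: [0.6145, -0.1753, 0.2018]
tcp_rot: [[0.994, -0.111, -0.0], [-0.111, -0.994, 0.0], [-0.0, -0.0, -1.0]]
force: [0.5, -0.5, 0.2]
opening: 0.447
grasp_force: 0.0
```

```bash
python3 knobs.py k6
```

```text
32.5 [ 0.6171 -0.1764  0.2067] [-26.  32.  81.   0.  66.  70.]
873 [319. 228.] [ 0.6172 -0.1761] L/W mm [40.8 10.9] bar angle deg 174.1
```

Call:
{"op": "drive_tool", "data": {"deltas": "40 -164 85 3 0.583;40 -164 85 3 0.583;40 -164 85 3 0.583;40 -164 85 3 0.583;40 -164 85 3 0.583;40 -164 85 3 0.583;35 -164 85 -30 0.583;35 -164 85 -58 0.583;35 -164 85 -63 0.583;35 -164 85 -63 0.583"}}

```text
time_s: 33.5
position: [0.4511, -0.0907, 0.1373]
tcp_rot: [[0.891, 0.454, -0.001], [0.454, -0.891, 0.001], [-0.001, -0.001, -1.0]]
force: [-1.0, -0.2, -0.2]
opening: 0.401
grasp_force: 0.0
```

Call:
{"op": "drive_tool", "data": {"deltas": "20 0 0 0 0;5 0 0 0 0;5 0 0 0 0;5 0 0 0 0;5 0 0 0 0;5 0 0 -0.5 -0.14;5 0 0 -1 -0.28;5 0 0 -2 -0.42;5 0 0 -2.5 -0.56;5 0 0 -2.5 -0.58;5 0 0 -2.5 -0.58;5 0 0 -2.5 -0.58"}}

```text
time_s: 34.7
position: [0.4509, -0.0906, 0.1364]
tcp_rot: [[0.994, -0.108, 0.002], [-0.108, -0.994, -0.001], [0.002, 0.001, -1.0]]
force: [-0.5, 0.9, 4.6]
opening: 0.162
grasp_force: 30.0
```

Call:
{"op": "drive_tool", "data": {"deltas": "35 0 0 0 0;35 0 0 0 0;35 0 0 0 0;35 0 0 0 0;40 0 0 40 0;40 0 0 65 0"}}

```text
time_s: 35.3
position: [0.4503, -0.0902, 0.2014]
tcp_rot: [[0.994, -0.108, -0.001], [-0.108, -0.994, 0.0], [-0.001, -0.0, -1.0]]
force: [0.9, -0.0, -1.0]
opening: 0.444
grasp_force: 0.0
```

```bash
python3 knobs.py k7
```

```text
35.35 [ 0.4527 -0.0911  0.2049] [-25.  19. 106.   0.  54.  71.]
1461 [230.  41.] [ 0.5733 -0.053 ] L/W mm [11.5 38.7] bar angle deg 86.6
1068 [505. 155.] [ 0.4904 -0.213 ] L/W mm [10.7 38.4] bar angle deg 83.8
816 [320. 230.] [ 0.4521 -0.091 ] L/W mm [38.6 10.7] bar angle deg 174.2
```

Call:
{"op": "drive_tool", "data": {"deltas": "60 0 0 50 0;60 40 -40 100 0;60 40 -40 120 0;60 40 -40 120 0;60 40 -40 120 0"}}

```text
time_s: 35.85
position: [0.4903, -0.1303, 0.3207]
tcp_rot: [[0.994, -0.108, 0.0], [-0.108, -0.994, -0.0], [0.0, 0.0, -1.0]]
force: [-0.8, 0.1, 0.3]
opening: 0.679
grasp_force: 0.0
```

```bash
python3 knobs.py k8; python3 - <<'E'
from h import *
m=imaging.camera_model("wrist");im=cv2.imread("pics/k8.png")[:,:,::-1]
d=(im.sum(2)<140).astype(np.uint8);q=proj(m,[[.5325,-.1335,.16]])[0]
w=np.zeros_like(d);cv2.circle(w,tuple(int(x) for x in q),35,1,-1)
b=max(blobs(d&w,30)[0],key=lambda x:x[0]);print(q,b,plane(m,b[1],.157))
print(bot.read_state()["force"])
E
```

```text
35.9 [ 0.4892 -0.1296  0.3194] [-28.  15.  91.   0.  74.  69.]
566 [353.  55.] [ 0.6129 -0.175 ] L/W mm [37.8 12. ] bar angle deg 175.9
479 [230. 114.] [ 0.5746 -0.0531] L/W mm [11.5 38.8] bar angle deg 86.1
404 [400. 181.] [ 0.4911 -0.2139] L/W mm [10.5 38.5] bar angle deg 83.8
351 [287. 228.] [ 0.4522 -0.0921] L/W mm [39.1 11.2] bar angle deg 175.1
[317.92595132 147.4733428 ] (np.int32(642), array([318.47663551, 146.90498442]), array([305, 132,  28,  30], dtype=int32)) [[ 0.53263245 -0.1340518   0.157     ]]
[-0.12019701  0.29115144  0.77037497]
```

All four knobs are tight and the grip is centred over the mouth.

```bash
python3 -c "
from rig import bot
print(bot.hand_in())"
```

```text
the job is handed in; nothing more can be done
None
```

I finished the job and handed it in at about 36 s of the 72 s allowed, with the cover centred on the infuser to within about 1 mm and all four knobs read at about 1.15–1.2 rad by the wrist camera; the hand-in returned no verdict, and I did not measure the clamped cover's height or level.

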